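# Clamp a denture flask in the bench press

### The job

Load the flask press: slide the brass denture flask in under the pressing plate until it sits fully home against the back stop, square between the guides, without ramming it. Then wind the plate down by pushing the spokes of the star wheel round clockwise, one after another, until the plate is clamped firmly on the flask by feel (the resistance rises to about twice that of the free-turning wheel), without forcing it, and leave it clamped. Do not disturb the jar, the stone model or the bowl.

Things in the scene. Friction and masses are not known exactly. Their poses are not given: they have to be found in the camera images.
- press: Bench press for denture flasks, bolted down: light cast base 22 mm high (x from -135 to +90 mm, y 200 mm wide), two steel columns 20 mm thick at y = +82 and -82 mm, a crosshead across them, screw and star wheel on top, dark pressing plate below. Origin: on the work surface under the screw axis. x points from the open loading side to the back stop, z up.
- press_seat (a point): Point on top of the base (22 mm above the work surface) on the screw axis; axes as the press. The flask is home when its origin is here within a few mm (1 mm past it when hard on the stop). Crosshead and spokes overhang the loading side: a tool that pushes the flask home must lean back, away from the press, by about 35 degrees.
- press_stop (a point): Middle of the back stop's face, 51 mm behind the seat point; the stop is a bar 97 mm wide and 14 mm high. Before it two side guides on the base, 10 mm high and 97 mm apart, with flared mouths beginning at x = 0 of the press, centre the flask as it is pushed in.
- crosshead_top (a point): Middle of the crosshead's top face, 192 mm above the work surface. The crosshead is 52 mm deep (x), 205 mm wide (y) and 30 mm high; a cap nut on either end stands 10 mm above it.
- wheel_hub (a point): Centre of the star wheel on the screw axis, at the height of the spokes' centre lines: 235 mm above the work surface at wheel = 0, sinking 3.2 mm per rad turned. Four level spokes 90 degrees apart: steel rods 10 mm thick from the hub (44 mm across, 36 mm high) to 74 mm from the axis, then black balls of 26 mm centred 86 mm from the axis.
- spoke_ball (a point): Centre of the black ball on one of the four like spokes (the one that points along the press's x at wheel = 0), 86 mm from the axis. Resistance: the free wheel needs 0.35 N m to keep turning: 5 N square to a spoke, 70 mm from the axis. Firmly clamped is 0.65 to 0.75 N m (9 to 11 N there); 0.95 N m (14 N there) and more over-presses the flask.
- wheel (a joint): Angle of the star wheel, rad, growing clockwise seen from above; that lowers the plate 3.2 mm per rad. One to four rad are needed, by start and flask height. From the plate's first bearing on the flask to firm is some 0.3 rad of steadily rising resistance. Judge it while the wheel moves: at rest the screw's friction hides the load. The screw holds by itself; past firm it creeps back a little.
- plate: Dark steel pressing plate, 70 mm (x) by 110 mm (y) by 14 mm, under the screw on stiff disc springs, guided on the columns by brass bushes. Origin: centre of its underside. Starts 2 to 12 mm clear of the top of the flask.
- flask: Brass denture flask, 100 mm long (x), 90 mm wide (y), 0.5 to 0.85 kg. Halves 31 mm high each, parted by set stone of unknown thickness: 64 to 70 mm tall, not shown by its pose. Origin: centre of its underside; x along the press's x. Starts on the press base, about 60 mm out to the loading side, nearly in line. Slides under about 3 to 6 N; push its lower half, without knocks.
- stain_jar: Small jar with a white lid, 48 mm across, 45 mm tall, standing behind the press. Origin: centre of its underside. Leave it alone.
- stone_model: White stone model of a dental arch, 60 x 66 x 26 mm, beside the press. Origin: centre of its underside. Leave it alone.
- mixing_bowl: Pink mixing bowl, 84 mm across, 38 mm tall, beside the press. Origin: centre of its underside. Leave it alone.
Not all that is in view belongs to the job. There is more than one size of the flask; the job needs the largest.

How it is judged:
By the outcome, as a careful person would: the job done as asked, in the order asked, and still so for the second after the job is handed in, with the robot touching nothing.
It also fails if it takes over 72 s, if anything falls off the work surface, if the arm or the gripper's body presses on something with over 40 N, if the wrist force passes 120 N, or if a joint passes its speed limit or range.

### The arm

A 7-joint arm with a two-finger parallel gripper is mounted at the origin on the work surface. World frame = base frame: x ahead of the robot, y to its left, z up, the work surface at z = 0. Lengths are in m, angles in degrees, forces in N, time in s.
With the tool pointing down it reaches from about 0.4 to 0.875 m from the base axis. Payload 6.5 kg.
Tool frame: the origin (TCP) lies on the front face of the gripper's body, between the roots of the fingers; the fingertips stand 64 mm ahead of it and the grasp point (between the pads) lies 45 mm ahead of it; z points along the fingers, y is the line along which they close (so a half turn about z gives the same grasp; the last joint's range is limited). The gripper opens to 88 mm and grips with 3 to 60 N. Pads are 18 mm wide; open, the fingers measure 123 mm over their backs; the gripper's body (75 mm by 187 mm) begins 45 mm behind the grasp point.
Start: joints at [-74.553, 30.733, -0.252, 88.115, 0.149, 61.152, -4.079], TCP at [0.214, 0.614, 0.303] pointing down, gripper open.
Joint ranges: [-154.64, 154.64], [-21.42, 123.67], [-72.66, 72.17], [13.99, 137.28], [-74.86, 254.86], [10.95, 109.41], [-158.01, 158.01]. Speed limits (degrees/s): [136.94, 136.94, 180, 180, 180, 180, 180].

### API

Orientations are given as a 3x3 rotation matrix whose columns are the frame's x, y, z axes.
In Python, from bench import bot gives the robot as it stands.
- The arm moves only by the tool drive_tool, never from a script. Its argument "commands" is a list that holds one entry, the list of rows, each a list of 7 numbers: the opening, from 0 (shut) to 1 (fully open), then the shift along the tool's x, y, z in mm, then the turn, a rotation vector about the tool's x, y, z in degrees. In form: [[[claw, dx, dy, dz, ax, ay, az], ...]]. A call has 1 to 20 rows; each row shifts and turns the commanded pose from where the row before left it, along the tool's axes as they then stand; what a row does not reach is not made up. A row lasts 1/10 s, in which the tool goes at most 50 mm and 8.59 degrees, less where a joint would pass 70% of its speed; a pose out of reach is approached as far as the arm can. A call is refused whole if a number of a shift passes 50 or a number of a turn 8.59, either way. A call with a gripper value outside its range is refused whole. The fingers move at their own pace and stop on an object; the grip force is fixed at half the most. Time passes only in rows, so rows that do not move let the fingers close. It gives the time, the measured TCP pose, the force, the opening and the grip force at its end, in the units of the state.
- bot.get_obs(): the state, without advancing time (a new reading comes with each control period).
- bot.get_image(name): name is "scene" or "top"; returns the picture (420x560x3 uint8, blue, green, red); there is no depth.
- bot.camera_model(name): a dict with "fovy" (degrees; the focal length in pixels is half the picture's height over the tangent of half this angle, whatever the lens; pixels are square), "cx", "cy" (the principal point, pixels), "rvec" (rotation vector, rad) and "tvec" (3), from world to camera coordinates, as OpenCV has them. Camera axes: x right, y down, z forward; pixel columns grow to the right and rows downward; lengths in m; the calibration is good to about 2 mm. A picture is of the moment at which its call begins. camera_model takes no time and is no camera call.
- bot.sign_off(): hands the job in; it is judged then, once.
The state is a dict: "clock": time; "q": joint angles; "joint_vel": joint speeds; "effort": joint torques, N m; "position": TCP position; "eef_rot": TCP orientation; "wrist_force": force on the tool from outside, world axes, zero at the start; "moment": the same for the moment, N m; "opening": opening from 0.0 (shut) to 1.0 (fully open); "gripper_force": force on a finger pad.
Only numpy, scipy, OpenCV 4.12 (cv2) and the standard library are available. Lean on these libraries where they do the work, as an engineer would, in place of code of your own. Each camera call takes 0.05 s, during which the arm holds its last target. There are 200 camera calls.

## Working session

There is one attempt and no reset: what is moved stays moved. The work goes in short steps, Python scripts to look and compute and a tool call to move; the robot and the scene stay as the last step left them, time stands still between calls to the robot, and variables do not carry over. Pictures are saved under pics/ and viewed, at most 10 in all, crops included, and the job is handed in when it is done.

Besides the shell and the picture viewer there is one more tool, called as name(argument=value, ...), one argument or row to a line, values as JSON. drive_tool: Moves the arm, as the interface text tells. Its arguments: {"type":"object","properties":{"commands":{"type":"array"}},"required":["commands"]}

```bash
mkdir -p pics; ls; python3 - <<'E'
from bench import bot
import cv2
for n in("scene","top"):
    cv2.imwrite(f"pics/{n}0.png",bot.get_image(n)); print(bot.camera_model(n))
print(bot.get_obs())
E
```

```text
pics
{'fovy': 45.17884333092138, 'cx': 284.4570700432202, 'cy': 203.72925877299843, 'rvec': array([ 2.25253692,  1.10027409, -0.37852515]), 'tvec': array([-0.34171953, -0.25333816,  1.65030291])}
{'fovy': 56.67588141609775, 'cx': 284.1329340080322, 'cy': 206.01625093126688, 'rvec': array([ 2.22491718, -2.1822207 ,  0.06532708]), 'tvec': array([-0.00285165,  0.53999507,  1.0563449 ])}
{'clock': 0.1, 'q': array([-74.5543314 ,  30.77211985,  -0.25632914,  88.1622529 ,
         0.15005531,  61.15167703,  -4.08047255]), 'joint_vel': array([-0.07648422, -0.01841375,  0.00865864, -0.16603651,  0.03941644,
        0.04464783,  0.06315448]), 'effort': array([ 2.60446621e-03, -5.72071052e+01,  9.93908420e-01, -2.52231002e+01,
       -5.61671297e-02,  1.33970220e-02,  3.34752804e-05]), 'position': array([0.21402356, 0.61329575, 0.30195696]), 'eef_rot': array([[-9.44185077e-01,  3.29415224e-01, -3.87999478e-04],
       [ 3.29415434e-01,  9.44183978e-01, -1.44481651e-03],
       [-1.09601664e-04, -1.49198721e-03, -9.99998881e-01]]), 'wrist_force': array([1.00651553, 0.21360559, 0.30223505]), 'moment': array([-0.04246736, -0.07267742, -0.05743997]), 'gripper_force': 0.0, 'opening': 0.9987631252226958}
```

View pics/scene0.png

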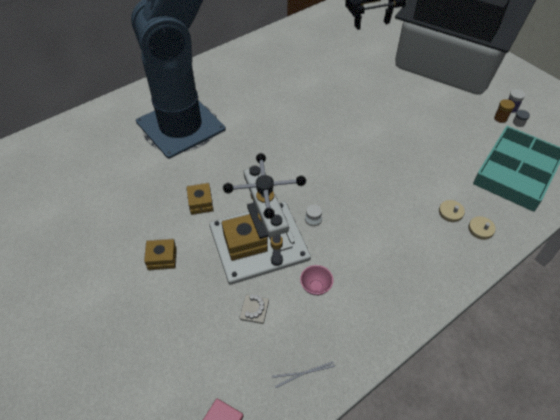

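View pics/top0.png

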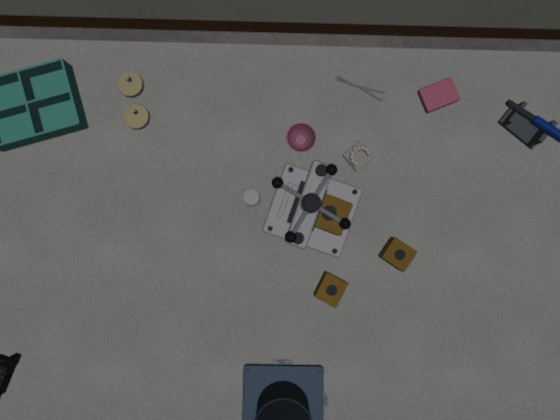

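The top view shows the press with its hub at about (311,203). The flask candidates are: on the press base at top (333,215) / scene (245,235), the largest; a loose one at top (398,254) / scene (160,253); a loose one at top (331,289) / scene (200,197). I choose the one on the base, and check it in a crop.

```bash
cat > h.py <<'E'
import numpy as np, cv2
from bench import bot
def cam(n):
    m=bot.camera_model(n); f=210/np.tan(np.radians(m["fovy"]/2))
    K=np.array([[f,0,m["cx"]],[0,f,m["cy"]],[0,0,1]]); R=cv2.Rodrigues(m["rvec"])[0]; return K,R,np.array(m["tvec"])
def ray(n,p):
    K,R,t=cam(n); d=R.T@np.linalg.solve(K,[p[0],p[1],1]); return -R.T@t,d
def onz(n,p,z):
    o,d=ray(n,p); return o+d*(z-o[2])/d[2]
def tri(a,b):
    (o,d),(p,e)=ray("top",a),ray("scene",b)
    s=np.linalg.lstsq(np.c_[d,-e],p-o,rcond=None)[0]; x,y=o+d*s[0],p+e*s[1]; return (x+y)/2,np.linalg.norm(x-y)
def proj(n,X):
    K,R,t=cam(n); return cv2.projectPoints(np.atleast_2d(np.float64(X)),cv2.Rodrigues(R)[0],t,K,None)[0][:,0]
E
python3 - <<'E'
import cv2,numpy as np
t=cv2.imread("pics/top0.png");s=cv2.imread("pics/scene0.png")
a=cv2.resize(t[150:270,255:375],(600,600),interpolation=cv2.INTER_CUBIC)
cv2.imwrite("pics/ct.png",a)
b=cv2.resize(s[145:285,200:320],(514,600),interpolation=cv2.INTER_CUBIC)
cv2.imwrite("pics/cs.png",b)
E
```

```text
(no output)
```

View pics/ct.png

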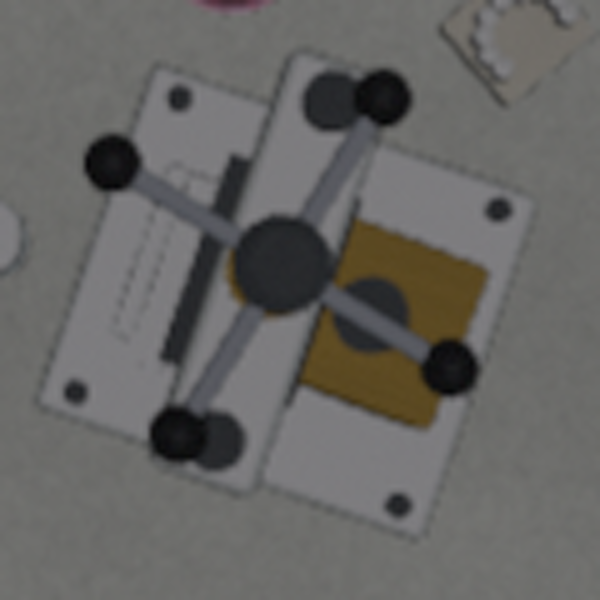

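View pics/cs.png

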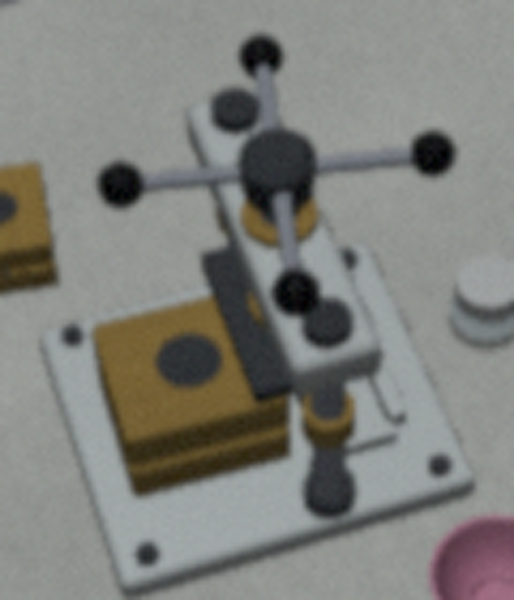

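The crops confirm it: the largest flask sits on the press base on the loading side, and the four spoke balls and four base bolts can be seen clearly in both views.

```bash
python3 - <<'E'
from h import *
T=lambda p:(p[0]/5+254.6,p[1]/5+149.6)
S=lambda p:(p[0]/4.2833+199.6,p[1]/4.2857+144.6)
np.set_printoptions(precision=4,suppress=True)
print("corners");C=[onz("top",T(p),.022) for p in [(158,65),(535,200),(422,540),(40,402)]];print(np.array(C),)
tb=[(180,99),(498,210),(399,505),(75,392)];sb=[(440,465),(148,553),(72,335),(348,258)]
B=np.array([onz("top",T(p),.024) for p in tb]);Bs=np.array([onz("scene",S(p),.024) for p in sb]);print(B,Bs)
C=np.array(C);x=(C[0]+C[3]-C[1]-C[2])/2;print("xdir",x,np.degrees(np.arctan2(x[1],x[0])),np.linalg.norm(x))
x2=(B[0]+B[3]-B[1]-B[2]);print(np.degrees(np.arctan2(x2[1],x2[0])));x2s=(Bs[0]+Bs[3]-Bs[1]-Bs[2]);print(np.degrees(np.arctan2(x2s[1],x2s[0])))
u=x2/np.linalg.norm(x2)
for c in (C,B,Bs): print("origin",c.mean(0)+.0225*u)
tt=[(112,162),(383,98),(449,367),(178,434)];ss=[(432,153),(295,292),(120,184),(262,55)]
P=[]
for a,b in zip(tt,ss):
    p,e=tri(T(a),S(b));P.append(p);print("ball",p,e)
P=np.array(P);print("hub",P.mean(0))
for p in P-P.mean(0): print(np.degrees(np.arctan2(p[1],p[0])),np.linalg.norm(p))
F=np.array([onz("top",T(p),.089) for p in [(360,222),(488,268),(430,428),(303,385)]]);print("flask",F)
Fs=np.array([onz("scene",S(p),.089) for p in [(94,328),(132,448),(288,402)]]);print(Fs)
Fd=np.array([onz("scene",S(p),.022) for p in [(138,493),(288,453)]]);print(Fd)
e=F[1]-F[2];print("flask edge y ang",np.degrees(np.arctan2(e[1],e[0]))-0,np.linalg.norm(e))
# stuff
g=cv2.imread("pics/top0.png")
E
```

```text
corners
[[ 0.6585  0.0043  0.022 ]
 [ 0.5886 -0.2032  0.022 ]
 [ 0.4025 -0.1436  0.022 ]
 [ 0.4733  0.0649  0.022 ]]
[[ 0.6398 -0.008   0.024 ]
 [ 0.5825 -0.1826  0.024 ]
 [ 0.4213 -0.1306  0.024 ]
 [ 0.4791  0.046   0.024 ]] [[ 0.6382 -0.0065  0.024 ]
 [ 0.5801 -0.1819  0.024 ]
 [ 0.4184 -0.1294  0.024 ]
 [ 0.4766  0.0479  0.024 ]]
xdir [0.0703 0.208  0.    ] 71.31944744262003 0.21953846067568508
71.86836776149376
71.74787949031813
origin [ 0.5377 -0.048   0.022 ]
origin [ 0.5377 -0.0474  0.024 ]
origin [ 0.5354 -0.0461  0.024 ]
ball [0.581  0.0263 0.2372] 0.0012126339440187931
ball [ 0.6116 -0.0913  0.2366] 0.0009177995586880239
ball [ 0.4946 -0.1218  0.237 ] 0.0018055997967845426
ball [ 0.4638 -0.0042  0.2377] 0.0003599147491101578
hub [ 0.5377 -0.0477  0.2371]
59.72258843303638 0.08574252205982336
-30.513212717645036 0.08571238370141421
-120.23787829874185 0.08573708030875658
149.49066119608395 0.08577210613495392
flask [[ 0.5692 -0.0994  0.089 ]
 [ 0.547  -0.1653  0.089 ]
 [ 0.4648 -0.1366  0.089 ]
 [ 0.4855 -0.0715  0.089 ]]
[[ 0.4664 -0.1374  0.089 ]
 [ 0.5517 -0.1679  0.089 ]
 [ 0.5811 -0.0776  0.089 ]]
[[ 0.5409 -0.1624  0.022 ]
 [ 0.5734 -0.0737  0.022 ]]
flask edge y ang -19.258147101016032 0.08700241080071769
```

drive_tool(
  commands=[
    [[0.5,0,0,-45,0,0,0],[0.5,0,0,-45,0,0,0],[0.5,-48.7,-1.8,0,0,0,4.3],[0.5,-48.7,-1.8,0,0,0,4.3],[0.5,-48.7,-1.8,0,0,0,4.3],[0.5,-48.7,-1.8,0,0,0,4.3],[0.5,-48.7,-1.8,0,0,0,4.3],[0.5,-48.7,-1.8,0,0,0,4.3],[0.5,-48.7,-1.8,0,0,0,4.3],[0.5,-48.7,-1.8,0,0,0,4.3],[0.5,-48.7,-1.8,0,0,0,4.3],[0.5,-48.7,-1.8,0,0,0,4.3],[0.5,-48.7,-1.8,0,0,0,4.3],[0.5,-48.7,-1.8,0,0,0,4.3],[0.5,-48.7,-1.8,0,0,0,4.3],[0.5,-48.7,-1.8,0,0,0,4.3],[0.5,-48.7,-1.8,0,0,0,4.3],[0.5,-48.7,-1.8,0,0,0,4.3],[0.5,-48.7,-1.8,0,0,0,4.3],[0.5,-48.7,-1.8,0,0,0,4.3]],
  ],
)

```text
clock: 2.1
position: [0.6455, -0.0762, 0.3922]
eef_rot: [[0.118, 0.993, -0.001], [0.993, -0.118, -0.0], [-0.0, -0.001, -1.0]]
wrist_force: [0.3, 0.1, 0.4]
opening: 0.499
gripper_force: 0.0
```

drive_tool(
  commands=[
    [[0.5,-42,-37,0,0,0,3],[0.5,-40,-39,0,0,0,3],[0.5,-38,-41,0,0,0,3],[0.5,-36,-43,0,0,0,2.5],[0.5,0,0,0,0,7,0],[0.5,0,0,0,0,7,0],[0.5,0,0,0,0,7,0],[0.5,0,0,0,0,7,0],[0.5,0,0,0,0,7,0],[0.5,-22.9,0,32.8,0,0,0],[0.5,-22.9,0,32.8,0,0,0],[0.5,-22.9,0,32.8,0,0,0],[0.5,-22.9,0,32.8,0,0,0],[0.5,0,0,0,0,0,0],[0.5,0,0,0,0,0,0]],
  ],
)

```text
clock: 3.6
position: [0.4794, -0.1828, 0.2331]
eef_rot: [[0.256, 0.95, 0.178], [0.778, -0.312, 0.546], [0.574, -0.001, -0.819]]
wrist_force: [-0.5, -0.7, 0.7]
opening: 0.498
gripper_force: 0.0
```

```bash
cat >> h.py <<'E'
U=np.array([np.cos(np.radians(71.7)),np.sin(np.radians(71.7)),0]);V=np.array([-U[1],U[0],0]);O=np.array([.537,-.0475,0])
def tip():
    o=bot.get_obs();R=o["eef_rot"];t=o["position"]+.064*R[:,2]
    return o,R,t
def to(goal_press_xyz):   # tool-frame shift in mm bringing the tip to a press-frame point
    o,R,t=tip(); g=O+goal_press_xyz[0]*U+goal_press_xyz[1]*V+np.array([0,0,goal_press_xyz[2]])
    return R.T@(g-t)*1000
E
python3 - <<'E'
from h import *
np.set_printoptions(precision=4,suppress=True)
o,R,t=tip();d=t-O
print(o["q"],t,"press",d@U,d@V,t[2]);print(np.c_[U,V].T@R, R[2]);print(to([-.14,-.002,.036]),o["wrist_force"])
E
```

```text
[ 11.8473  31.9919  26.8979 110.8556 -52.6722  66.4347  52.1459] [ 0.4908 -0.1479  0.1807] press -0.10982634603557964 0.012366848953786248 0.1806938904372263
[[ 0.8189  0.0025  0.5739]
 [ 0.0013 -1.      0.0025]] [ 0.5739 -0.0013 -0.8189]
[-107.7652   14.4794  101.1444] [-0.4995 -0.7248  0.7299]
```

drive_tool(
  commands=[
    [[0.5,-12.3,4,-8.6,0,0,0],[0.5,-12.3,4,-8.6,0,0,0],[0.5,-16.6,2,23.7,0,0,0],[0.5,-16.6,2,23.7,0,0,0],[0.5,-16.6,1.5,23.7,0,0,0],[0.5,-16.6,1,23.7,0,0,0],[0.5,-16.6,0,23.7,0,0,0],[0.5,0,0,0,0,0,0],[0.5,0,0,0,0,0,0]],
  ],
)

```text
clock: 4.5
position: [0.4843, -0.2174, 0.0891]
eef_rot: [[0.255, 0.95, 0.18], [0.779, -0.312, 0.544], [0.573, 0.001, -0.819]]
wrist_force: [0.2, 0.4, 0.2]
opening: 0.498
gripper_force: 0.0
```

```bash
python3 - <<'E'
from h import *
np.set_printoptions(precision=4,suppress=True)
o,R,t=tip();d=t-O
print(o["q"],"press",d@U,d@V,t[2]);print(np.c_[U,V].T@R, R[2]);print(to([-.12,-.002,.034]),o["wrist_force"])
im=bot.get_image("scene");cv2.imwrite("pics/s1.png",cv2.resize(im[130:290,150:330],(675,600),interpolation=cv2.INTER_CUBIC))
E
```

```text
[ 18.8643  48.0669  21.7624 108.0928 -61.2249  59.7194  65.8224] press -0.14118442187285918 -0.0032896358218865566 0.03669017780051283
[[ 0.8194  0.0017  0.5732]
 [ 0.0022 -1.     -0.0001]] [ 0.5732  0.0013 -0.8194]
[15.8202 -1.2567 14.3465] [0.2498 0.3962 0.2207]
```

View pics/s1.png

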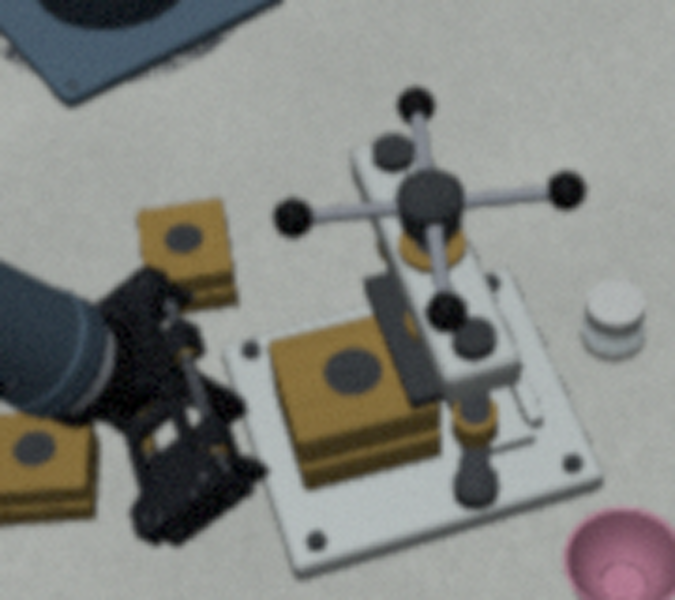

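The gripper stands behind the flask on the loading side, clear of the spokes and of the spare flasks. Now I push gently.

drive_tool(
  commands=[
    [[0.5,2.7,0,3.1,0,0,0],[0.5,2.7,0,3.1,0,0,0],[0.5,3.3,0,2.3,0,0,0],[0.5,3.3,0,2.3,0,0,0],[0.5,1.6,0,1.15,0,0,0],[0.5,1.6,0,1.15,0,0,0],[0.5,1.2,0,0.85,0,0,0],[0.5,1.2,0,0.85,0,0,0],[0.5,1.2,0,0.85,0,0,0],[0.5,1.2,0,0.85,0,0,0],[0.5,1.2,0,0.85,0,0,0],[0.5,1.2,0,0.85,0,0,0]],
  ],
)

```text
clock: 5.75
position: [0.4928, -0.1884, 0.0859]
eef_rot: [[0.255, 0.95, 0.178], [0.779, -0.311, 0.545], [0.573, -0.0, -0.819]]
wrist_force: [-2.4, -4.0, 1.9]
opening: 0.497
gripper_force: 2.2
```

```bash
cat > st.py <<'E'
from h import *
np.set_printoptions(precision=4,suppress=True)
o,R,t=tip();d=t-O;f=o["wrist_force"]
print(o["clock"],o["q"],"press",d@U,d@V,t[2],"F",f@U,f@V,f[2])
E
python3 st.py
```

```text
5.75 [ 16.6322  47.5977  20.5427 109.6129 -62.9586  57.6745  65.1154] press -0.11098124377844464 -0.0021436420871173943 0.03349541600448338 F -4.603901893012483 1.0485874894221456 1.9039200560606124
```

drive_tool(
  commands=[
    [[0.5,1.6,0,1.15,0,0,0],[0.5,1.6,0,1.15,0,0,0],[0.5,1.6,0,1.15,0,0,0],[0.5,1.6,0,1.15,0,0,0],[0.5,1.6,0,1.15,0,0,0],[0.5,1.6,0,1.15,0,0,0],[0.5,1.6,0,1.15,0,0,0],[0.5,1.6,0,1.15,0,0,0],[0.5,1.6,0,1.15,0,0,0],[0.5,1.6,0,1.15,0,0,0]],
  ],
)

```text
clock: 6.75
position: [0.499, -0.1696, 0.0857]
eef_rot: [[0.255, 0.95, 0.179], [0.778, -0.311, 0.545], [0.574, 0.0, -0.819]]
wrist_force: [-2.0, -4.9, 3.6]
opening: 0.503
gripper_force: 2.4
```

```bash
python3 st.py
```

```text
6.75 [ 15.0969  47.1557  19.7924 110.4614 -64.0678  56.4321  64.4466] press -0.09114575550897856 -0.002186922761830121 0.0333193143917612 F -5.285510255290607 0.32019128049440204 3.6219655372577293
```

drive_tool(
  commands=[
    [[0.5,1.6,0,1.15,0,0,0],[0.5,1.6,0,1.15,0,0,0],[0.5,1.6,0,1.15,0,0,0],[0.5,1.6,0,1.15,0,0,0],[0.5,1.6,0,1.15,0,0,0],[0.5,1.6,0,1.15,0,0,0],[0.5,1.6,0,1.15,0,0,0],[0.5,1.6,0,1.15,0,0,0],[0.5,1.6,0,1.15,0,0,0],[0.5,1.6,0,1.15,0,0,0],[0.5,1.2,0,0.85,0,0,0],[0.5,1.2,0,0.85,0,0,0]],
  ],
)

```text
clock: 7.95
position: [0.5061, -0.1482, 0.0855]
eef_rot: [[0.255, 0.95, 0.179], [0.778, -0.311, 0.545], [0.574, 0.0, -0.819]]
wrist_force: [-1.2, -4.7, 3.5]
opening: 0.505
gripper_force: 2.7
```

```bash
python3 st.py
```

```text
7.95 [ 13.3342  46.6958  18.9275 111.3137 -65.3505  55.0215  63.6311] press -0.06862121818937693 -0.002177912460796082 0.0331081618900842 F -4.86081588904059 -0.3523829697677153 3.468029118435507
```

drive_tool(
  commands=[
    [[0.5,0.8,0,0.57,0,0,0],[0.5,0.8,0,0.57,0,0,0],[0.5,0.8,0,0.57,0,0,0],[0.5,0.8,0,0.57,0,0,0],[0.5,0.8,0,0.57,0,0,0],[0.5,0.8,0,0.57,0,0,0]],
  ],
)

```text
clock: 8.55
position: [0.5079, -0.1426, 0.0855]
eef_rot: [[0.255, 0.95, 0.179], [0.778, -0.311, 0.545], [0.574, 0.0, -0.819]]
wrist_force: [-1.6, -4.8, 4.0]
opening: 0.503
gripper_force: 2.6
```

drive_tool(
  commands=[
    [[0.5,0.8,0,0.57,0,0,0],[0.5,0.8,0,0.57,0,0,0],[0.5,0.8,0,0.57,0,0,0]],
  ],
)

```text
clock: 8.85
position: [0.5088, -0.1399, 0.0855]
eef_rot: [[0.255, 0.95, 0.179], [0.778, -0.312, 0.545], [0.574, 0.0, -0.819]]
wrist_force: [-0.6, -5.3, 3.9]
opening: 0.499
gripper_force: 2.6
```

```bash
python3 st.py
```

```text
8.85 [ 12.645   46.5304  18.5872 111.6096 -65.8495  54.4804  63.2979] press -0.05984654246018739 -0.00214717490634078 0.033035936314070015 F -5.178298684276169 -1.1165962411089447 3.9343607841341584
```

drive_tool(
  commands=[
    [[0.5,0.8,0,0.57,0,0,0],[0.5,0.8,0,0.57,0,0,0]],
  ],
)

```text
clock: 9.05
position: [0.5093, -0.1383, 0.0854]
eef_rot: [[0.255, 0.95, 0.179], [0.779, -0.312, 0.544], [0.573, 0.0, -0.82]]
wrist_force: [-3.7, -7.8, 5.5]
opening: 0.498
gripper_force: 4.1
```

drive_tool(
  commands=[
    [[0.5,0.8,0,0.57,0,0,0],[0.5,0.8,0,0.57,0,0,0]],
  ],
)

```text
clock: 9.25
position: [0.5094, -0.138, 0.0855]
eef_rot: [[0.257, 0.95, 0.179], [0.78, -0.313, 0.542], [0.571, 0.001, -0.821]]
wrist_force: [-6.0, -11.2, 9.5]
opening: 0.5
gripper_force: 6.4
```

drive_tool(
  commands=[
    [[0.5,0.8,0,0.57,0,0,0]],
  ],
)

```text
clock: 9.35
position: [0.5095, -0.1379, 0.0855]
eef_rot: [[0.257, 0.95, 0.179], [0.78, -0.314, 0.541], [0.57, 0.001, -0.821]]
wrist_force: [-7.5, -13.4, 11.1]
opening: 0.499
gripper_force: 7.5
```

The force rises and motion has stopped at tip x ≈ -58 mm, so the flask is on the stop. I retreat and look.

drive_tool(
  commands=[
    [[0.5,-1.6,0,-1.15,0,0,0],[0.5,-1.6,0,-1.15,0,0,0],[0.5,-3.3,0,-2.3,0,0,0],[0.5,-8.2,0,-5.7,0,0,0],[0.5,-16.4,0,-11.5,0,0,0],[0.5,-24.6,0,-17.2,0,0,0],[0.5,-24.6,0,-17.2,0,0,0],[0,4,0,-28,0,0,0],[0,22.9,0,-32.8,0,0,0],[0,22.9,0,-32.8,0,0,0],[0,22.9,0,-32.8,0,0,0],[0,22.9,0,-32.8,0,0,0],[0,22.9,0,-32.8,0,0,0],[0,22.9,0,-32.8,0,0,0],[0,0,0,0,0,-7,0],[0,0,0,0,0,-7,0],[0,0,0,0,0,-7,0],[0,0,0,0,0,-7,0],[0,0,0,0,0,-7,0]],
  ],
)

```text
clock: 11.25
position: [0.4749, -0.2424, 0.3512]
eef_rot: [[0.313, 0.95, -0.001], [0.95, -0.313, -0.005], [-0.005, 0.001, -1.0]]
wrist_force: [0.2, -0.1, -0.3]
opening: 0.008
gripper_force: 0.0
```

```bash
python3 st.py; python3 - <<'E'
from h import *
a=bot.get_image("scene");b=bot.get_image("top")
cv2.imwrite("pics/c2.png",np.hstack([cv2.resize(a[145:285,200:320],(400,467),interpolation=cv2.INTER_CUBIC),cv2.resize(b[150:270,265:365],(389,467),interpolation=cv2.INTER_CUBIC)]))
cv2.imwrite("pics/s2.png",a)
E
```

```text
11.25 [-10.2888  19.1939  40.8098 104.6475 -13.8545  61.2145  17.4144] press -0.20485759198341308 -0.002313897519593908 0.2872155683204871 F -0.08850740094399155 -0.20247179262797915 -0.2839650663431852
```

View pics/c2.png

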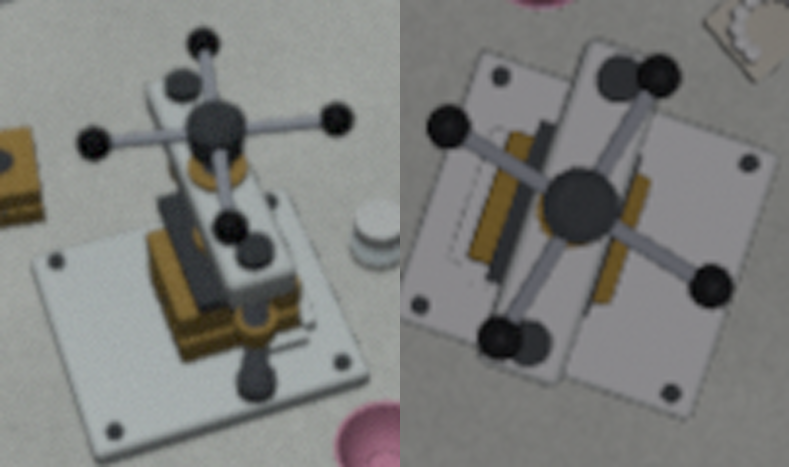

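Flask is home and square under the plate (left: scene view; right: top view, with stop line parallel to the flask), and the wheel is unmoved. Next I go above the gap behind the spoke at -30°.

drive_tool(
  commands=[
    [[0,43,10.8,0,0,0,0],[0,43,10.8,0,0,0,0],[0,43,10.8,0,0,0,0],[0,43,10.8,0,0,0,0],[0,43,10.8,0,0,0,0],[0,0,0,0,0,0,6.1],[0,0,0,0,0,0,6.1],[0,0,0,0,0,0,0],[0,0,0,0,0,0,0]],
  ],
)

```text
clock: 12.25
position: [0.5936, -0.055, 0.3504]
eef_rot: [[0.505, 0.863, -0.001], [0.863, -0.505, 0.001], [0.0, -0.001, -1.0]]
wrist_force: [0.1, 0.8, 0.3]
opening: 0.0
gripper_force: 0.0
```

```bash
cat > w.py <<'E'
from h import *
np.set_printoptions(precision=4,suppress=True)
o,R,t=tip();H=np.array([.5375,-.0475,0]);r=(o["position"]-H);f=o["wrist_force"]
y=R[:,1];n=-R[:,0]
T=r[0]*f[1]-r[1]*f[0]
print(round(o["clock"],2),"q",o["q"][[0,4,5,6]],"yaw",np.degrees(np.arctan2(y[1],y[0])),"along y",r@y*1e3,"along -x",r@n*1e3,"tipz",t[2],"F y,-x,z",f@y,f@n,f[2],"T",T,"Mz",o["moment"][2],"sum",T+o["moment"][2])
E
python3 w.py; python3 st.py
```

```text
12.25 q [-27.1984 -18.1853  64.6881 -13.4449] yaw -30.31539385929019 along y 51.697138642259 along -x -21.966695606226978 tipz 0.2863935627518012 F y,-x,z -0.36878388715974314 -0.7491140343517733 0.2545289949828272 T 0.04712003763963827 Mz 0.01589006170304449 sum 0.06301009934268276
12.25 [-27.1984  26.479   39.1229  95.4026 -18.1853  64.6881 -13.4449] press 0.010699833608010164 -0.055965017158461104 0.2863935627518012 F 0.8093134492156427 0.20444474582879316 0.2545289949828272
```

drive_tool(
  commands=[
    [[0,0,0,20,0,0,0],[0,0,0,20,0,0,0],[0,0,0,15,0,0,0],[0,0,0,5.5,0,0,0],[0,-2,0,0,0,0,0],[0,-2,0,0,0,0,0],[0,-2,0,0,0,0,0],[0,-1,0,0,0,0,0],[0,-1,0,0,0,0,0]],
  ],
)

```text
clock: 13.15
position: [0.59, -0.0603, 0.2905]
eef_rot: [[0.505, 0.863, 0.001], [0.863, -0.505, 0.0], [0.001, 0.001, -1.0]]
wrist_force: [0.8, -0.4, 0.3]
opening: 0.005
gripper_force: 0.0
```

drive_tool(
  commands=[
    [[0,-3.66,0.85,0.2,0,0,4],[0,-3.66,0.85,0.2,0,0,4],[0,-3.66,0.85,0.2,0,0,4],[0,-3.66,0.85,0.2,0,0,4],[0,-3.66,0.85,0.2,0,0,4]],
  ],
)

```text
clock: 13.65
position: [0.5838, -0.0759, 0.2897]
eef_rot: [[0.77, 0.638, 0.005], [0.638, -0.77, 0.001], [0.004, 0.002, -1.0]]
wrist_force: [7.2, 1.4, -3.3]
opening: 0.005
gripper_force: 2.7
```

```bash
python3 w.py
```

```text
13.65 q [-27.3344 -24.0644  57.9205 -26.3653] yaw -50.38937298187343 along y 52.10066105471573 along -x -18.721840288413176 tipz 0.22568089410170528 F y,-x,z 3.5412694051313203 -6.425419708393107 -3.3386083472190413 T 0.2686879898461008 Mz 0.10033617594372558 sum 0.3690241657898264
```

The measured torque is 0.37 N m, which is the free wheel. Continue.

drive_tool(
  commands=[
    [[0,-3.66,0.9,0.2,0,0,4],[0,-3.66,0.9,0.2,0,0,4],[0,-3.66,0.9,0.2,0,0,4],[0,-3.66,0.9,0.2,0,0,4],[0,-3.66,0.9,0.2,0,0,4],[0,-3.66,0.9,0.2,0,0,4]],
  ],
)

```text
clock: 14.25
position: [0.5676, -0.0925, 0.2886]
eef_rot: [[0.963, 0.268, 0.005], [0.268, -0.963, -0.001], [0.005, 0.002, -1.0]]
wrist_force: [6.4, -1.0, -3.1]
opening: 0.008
gripper_force: 2.8
```

```bash
python3 w.py
```

```text
14.25 q [-30.3571 -27.6483  58.0903 -45.0696] yaw -74.43843682820696 along y 52.09488894768587 along -x -18.21941623257804 tipz 0.22462438233972007 F y,-x,z 2.7067464456106753 -5.873062534040615 -3.073417465319874 T 0.2567700794985776 Mz 0.05181321249305856 sum 0.30858329199163614
```

drive_tool(
  commands=[
    [[0,-3.66,0.9,0.2,0,0,4],[0,-3.66,0.9,0.2,0,0,4],[0,-3.66,0.9,0.2,0,0,4]],
  ],
)

```text
clock: 14.55
position: [0.5572, -0.0978, 0.2881]
eef_rot: [[0.998, 0.062, 0.005], [0.062, -0.998, -0.002], [0.005, 0.002, -1.0]]
wrist_force: [4.5, -1.8, -3.5]
opening: 0.004
gripper_force: 2.8
```

```bash
python3 w.py
```

```text
14.55 q [-32.2612 -29.4251  58.1685 -54.5451] yaw -86.46366757436567 along y 52.08423127807947 along -x -18.01013058793239 tipz 0.2240763634393726 F y,-x,z 2.05674728796577 -4.329263314614854 -3.48041779938528 T 0.18947156752485186 Mz 0.047656276970351824 sum 0.2371278444952037
```

drive_tool(
  commands=[
    [[0,-3.66,0.9,0.2,0,0,4],[0,-3.66,0.9,0.2,0,0,4],[0,-3.66,0.9,0.2,0,0,4]],
  ],
)

```text
clock: 14.85
position: [0.546, -0.1008, 0.2874]
eef_rot: [[0.989, -0.147, 0.005], [-0.147, -0.989, -0.002], [0.005, 0.002, -1.0]]
wrist_force: [6.1, -2.7, -3.7]
opening: 0.002
gripper_force: 2.8
```

```bash
python3 w.py
```

```text
14.85 q [-34.4493 -31.2202  58.2954 -64.1212] yaw -98.48104612597207 along y 52.00408344657682 along -x -17.647439994596542 tipz 0.2234055277503868 F y,-x,z 1.7533076971433383 -6.430544465764145 -3.7037686263191043 T 0.3035773716123267 Mz 0.10384036521098498 sum 0.40741773682331167
```

drive_tool(
  commands=[
    [[0,-3.66,0.9,0.2,0,0,4],[0,-3.66,0.9,0.2,0,0,4],[0,-3.66,0.9,0.2,0,0,4]],
  ],
)

```text
clock: 15.15
position: [0.5345, -0.1014, 0.2868]
eef_rot: [[0.937, -0.35, 0.004], [-0.35, -0.937, -0.003], [0.005, 0.001, -1.0]]
wrist_force: [5.6, -4.0, -3.9]
opening: 0.007
gripper_force: 3.0
```

```bash
python3 w.py
```

```text
15.15 q [-36.9086 -33.0812  58.5093 -73.8038] yaw -110.49943371487934 along y 51.8445903483357 along -x -17.46363105327335 tipz 0.2227862088378318 F y,-x,z 1.748242640945408 -6.575145131705259 -3.9287558661808135 T 0.3117265744049454 Mz 0.09576670085689262 sum 0.407493275261838
```

drive_tool(
  commands=[
    [[0,-3.66,0.9,0.2,0,0,4],[0,-3.66,0.9,0.2,0,0,4],[0,-3.66,0.9,0.2,0,0,4]],
  ],
)

```text
clock: 15.45
position: [0.5233, -0.0995, 0.2861]
eef_rot: [[0.843, -0.538, 0.004], [-0.537, -0.843, -0.003], [0.005, 0.0, -1.0]]
wrist_force: [4.7, -4.6, -3.5]
opening: 0.005
gripper_force: 3.3
```

```bash
python3 w.py
```

```text
15.45 q [-39.6057 -35.0433  58.8551 -83.5922] yaw -122.51389614350808 along y 51.61371506975013 along -x -17.418211233571853 tipz 0.22213365691220294 F y,-x,z 1.3586798214838385 -6.372025554065209 -3.5322984294682653 T 0.30731148759552007 Mz 0.025909256454155337 sum 0.3332207440496754
```

drive_tool(
  commands=[
    [[0,-3.66,0.9,0.2,0,0,4],[0,-3.66,0.9,0.2,0,0,4]],
  ],
)

```text
clock: 15.65
position: [0.5162, -0.0969, 0.2857]
eef_rot: [[0.76, -0.65, 0.004], [-0.65, -0.76, -0.003], [0.005, -0.0, -1.0]]
wrist_force: [5.3, -4.5, -5.0]
opening: 0.006
gripper_force: 3.5
```

```bash
python3 w.py;python3 - <<'E'
from h import *
a=bot.get_image("scene")
cv2.imwrite("pics/s3.png",cv2.resize(a[170:270,220:310],(540,600),interpolation=cv2.INTER_CUBIC))
E
```

```text
15.65 q [-41.4661 -36.3641  59.1614 -90.2322] yaw -130.5234459349567 along y 51.38023314033055 along -x -17.39507644666815 tipz 0.22170545102615324 F y,-x,z -0.021523185893048576 -6.977494982056661 -4.992694439974761 T 0.36040347310886345 Mz -0.0028028623292105943 sum 0.3576006107796528
```

View pics/s3.png

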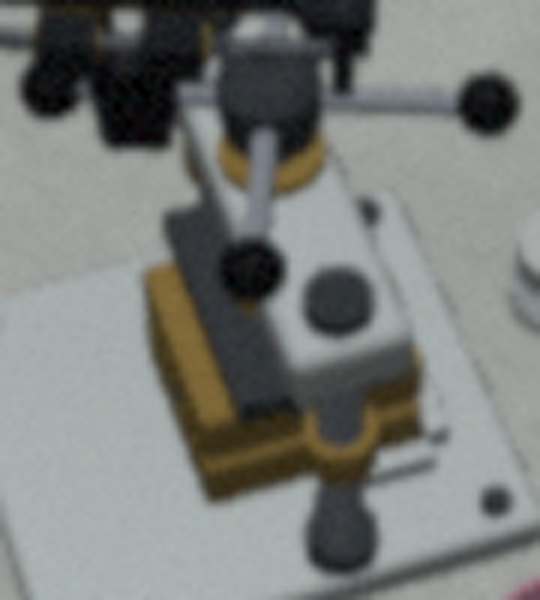

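The image shows the plate close above the home flask, with the fingers pushing the spoke ball at upper left. The torque is still free, so I continue.

drive_tool(
  commands=[
    [[0,-3.66,0.9,0.22,0,0,4],[0,-3.66,0.9,0.22,0,0,4],[0,-3.66,0.9,0.22,0,0,4]],
  ],
)

```text
clock: 16.0
position: [0.5065, -0.0913, 0.2851]
eef_rot: [[0.608, -0.794, 0.004], [-0.794, -0.608, -0.004], [0.005, -0.001, -1.0]]
wrist_force: [5.0, -5.6, -4.1]
opening: 0.002
gripper_force: 3.6
```

```bash
python3 w.py
```

```text
16.0 q [ -43.9319  -37.6374   59.3494 -101.0575] yaw -142.53061956753615 along y 50.93611407457699 along -x -17.490764569878916 tipz 0.22110637009838885 F y,-x,z -0.5363049085119175 -7.455509432662248 -4.05564260075048 T 0.391714565842052 Mz -0.04299874173458824 sum 0.34871582410746377
```

drive_tool(
  commands=[
    [[0,-3.66,0.9,0.22,0,0,4],[0,-3.66,0.9,0.22,0,0,4],[0,-3.66,0.9,0.22,0,0,4]],
  ],
)

```text
clock: 16.3
position: [0.4982, -0.0838, 0.2844]
eef_rot: [[0.43, -0.903, 0.004], [-0.903, -0.43, -0.004], [0.005, -0.002, -1.0]]
wrist_force: [4.8, -6.2, -4.0]
opening: 0.004
gripper_force: 3.8
```

```bash
python3 w.py
```

```text
16.3 q [ -46.0246  -37.9883   59.1032 -113.0371] yaw -154.54071641681713 along y 50.457971298782624 along -x -17.43495341105634 tipz 0.22044518784585931 F y,-x,z -1.6558159500034975 -7.65068546504701 -4.04753720260246 T 0.41825121662141546 Mz -0.10021614882719151 sum 0.31803506779422397
```

drive_tool(
  commands=[
    [[0,-3.66,0.9,0.22,0,0,4],[0,-3.66,0.9,0.22,0,0,4],[0,-3.66,0.9,0.22,0,0,4]],
  ],
)

```text
clock: 16.6
position: [0.4917, -0.0748, 0.2838]
eef_rot: [[0.232, -0.973, 0.004], [-0.973, -0.232, -0.004], [0.005, -0.003, -1.0]]
wrist_force: [5.0, -7.3, -5.0]
opening: 0.005
gripper_force: 3.8
```

```bash
python3 w.py
```

```text
16.6 q [ -47.9166  -37.844    58.6436 -125.7867] yaw -166.55808840769305 along y 49.987521480277614 along -x -17.36785912079544 tipz 0.21978338182195206 F y,-x,z -3.1525961602795323 -8.262201337512128 -5.009913845947638 T 0.472379367570089 Mz -0.09546915664906781 sum 0.3769102109210212
```

drive_tool(
  commands=[
    [[0,-3.66,0.9,0.22,0,0,4],[0,-3.66,0.9,0.22,0,0,4],[0,-3.66,0.9,0.22,0,0,4]],
  ],
)

```text
clock: 16.9
position: [0.4871, -0.0647, 0.2832]
eef_rot: [[0.025, -1.0, 0.004], [-1.0, -0.025, -0.005], [0.005, -0.004, -1.0]]
wrist_force: [3.8, -7.6, -3.2]
opening: 0.005
gripper_force: 3.8
```

```bash
python3 w.py
```

```text
16.9 q [ -49.6949  -37.5959   58.2256 -138.9006] yaw -178.57549720523738 along y 49.630855446791806 along -x -17.27059939864243 tipz 0.21920092437316366 F y,-x,z -3.576799085679186 -7.714010052193244 -3.1550051396385994 T 0.4500701064407812 Mz -0.11404677115756488 sum 0.3360233352832163
```

drive_tool(
  commands=[
    [[0,3,0,0,0,0,0],[0,3.7,0,0,0,0,0],[0,0,0,-15,0,0,0],[0,0,0,-20,0,0,0],[0,0,0,-10,0,0,0],[0,6.3,-3.56,0,0,0,-7.5],[0,6.3,-3.56,0,0,0,-7.5],[0,6.3,-3.56,0,0,0,-7.5],[0,6.3,-3.56,0,0,0,-7.5],[0,6.3,-3.56,0,0,0,-7.5],[0,6.3,-3.56,0,0,0,-7.5],[0,6.3,-3.56,0,0,0,-7.5],[0,6.3,-3.56,0,0,0,-7.5],[0,6.3,-3.56,0,0,0,-7.5],[0,6.3,-3.56,0,0,0,-7.5],[0,6.3,-3.56,0,0,0,-7.5],[0,6.3,-3.56,0,0,0,-7.5],[0,0,0,0,0,0,0],[0,0,0,0,0,0,0]],
  ],
)

```text
clock: 18.8
position: [0.5603, -0.0934, 0.3274]
eef_rot: [[1.0, 0.026, -0.0], [0.026, -1.0, 0.0], [-0.0, -0.0, -1.0]]
wrist_force: [-0.1, 0.0, 0.5]
opening: 0.005
gripper_force: 0.0
```

```bash
python3 w.py; python3 - <<'E'
from h import *
b=bot.get_image("top")
cv2.imwrite("pics/t3.png",cv2.resize(b[150:270,255:375],(600,600),interpolation=cv2.INTER_CUBIC))
E
```

```text
18.8 q [-26.4608 -19.3783  60.7679 -65.955 ] yaw -88.51797317131093 along y 46.38078115392376 along -x -21.500744997529267 tipz 0.2633708670076271 F y,-x,z -0.012977904153146322 0.05199240465619104 0.5148414498583705 T -0.002126899635991708 Mz -0.05248000655432804 sum -0.05460690619031974
```

View pics/t3.png

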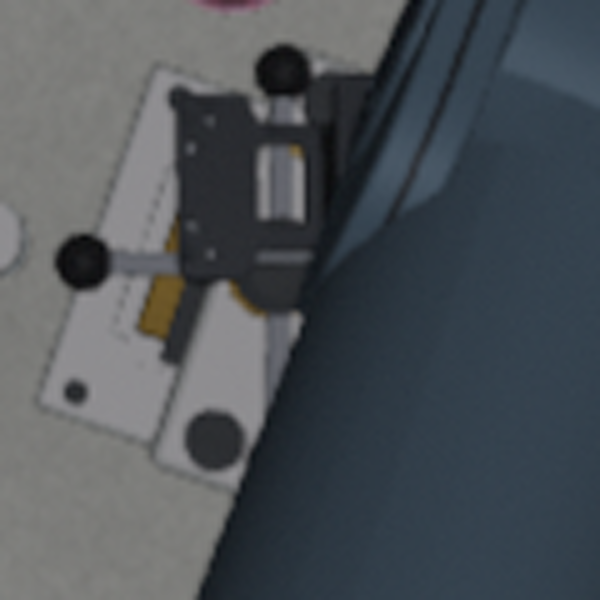

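Spokes now stand at about 0/±90° (balls at crop (283,70) and (82,262), hub (281,262)); the tool at -88.5° is just behind the next one.

drive_tool(
  commands=[
    [[0,2,5,0,0,0,0],[0,0,0,20,0,0,0],[0,0,0,15,0,0,0],[0,0,0,9,0,0,0],[0,-2,0,0,0,0,0],[0,-2,0,0,0,0,0],[0,-2,0,0,0,0,0],[0,-3.66,0.95,0.22,0,0,4],[0,-3.66,0.95,0.22,0,0,4],[0,-3.66,0.95,0.22,0,0,4]],
  ],
)

```text
clock: 19.85
position: [0.5474, -0.1009, 0.2839]
eef_rot: [[0.983, -0.182, 0.005], [-0.182, -0.983, -0.001], [0.005, 0.0, -1.0]]
wrist_force: [6.2, -1.5, -3.9]
opening: 0.008
gripper_force: 2.7
```

```bash
python3 w.py
```

```text
19.85 q [-26.9074 -23.3943  55.2882 -73.3654] yaw -100.48404617033455 along y 50.765852916972925 along -x -20.947104933372156 tipz 0.21989311736894682 F y,-x,z 0.3242377107105809 -6.348616543557517 -3.89668724428102 T 0.31672838873355685 Mz 0.0785357515142792 sum 0.39526414024783607
```

drive_tool(
  commands=[
    [[0,-3.66,0.95,0.22,0,0,4],[0,-3.66,0.95,0.22,0,0,4]],
  ],
)

```text
clock: 20.05
position: [0.5397, -0.1017, 0.2834]
eef_rot: [[0.948, -0.317, 0.005], [-0.317, -0.948, -0.002], [0.005, 0.0, -1.0]]
wrist_force: [4.8, -3.4, -4.5]
opening: 0.004
gripper_force: 2.8
```

```bash
python3 w.py
```

```text
20.05 q [-28.6085 -24.3676  55.1317 -80.1072] yaw -108.50086701143321 along y 50.73424253929372 along -x -20.82992220746895 tipz 0.2194508989004725 F y,-x,z 1.7188261134764 -5.641897100490899 -4.468687117531857 T 0.2540014784677174 Mz 0.05401016495670567 sum 0.3080116434244231
```

drive_tool(
  commands=[
    [[0,-3.66,0.95,0.22,0,0,4],[0,-3.66,0.95,0.22,0,0,4],[0,-3.66,0.95,0.22,0,0,4]],
  ],
)

```text
clock: 20.35
position: [0.5282, -0.1008, 0.2828]
eef_rot: [[0.861, -0.508, 0.005], [-0.508, -0.861, -0.003], [0.005, -0.0, -1.0]]
wrist_force: [4.2, -4.5, -3.6]
opening: 0.007
gripper_force: 2.8
```

```bash
python3 w.py
```

```text
20.35 q [-31.4227 -25.8587  54.9573 -90.3629] yaw -120.53338826783909 along y 50.580532637571025 along -x -20.565337538487146 tipz 0.21877241800272676 F y,-x,z 1.759110637234548 -5.876881889418152 -3.615450491933976 T 0.264870067772175 Mz 0.09752348671771933 sum 0.3623935544898943
```

drive_tool(
  commands=[
    [[0,-3.66,0.95,0.22,0,0,4],[0,-3.66,0.95,0.22,0,0,4]],
  ],
)

```text
clock: 20.55
position: [0.5207, -0.0988, 0.2823]
eef_rot: [[0.782, -0.623, 0.004], [-0.623, -0.782, -0.003], [0.005, -0.0, -1.0]]
wrist_force: [4.0, -5.7, -3.2]
opening: 0.002
gripper_force: 3.5
```

```bash
python3 w.py
```

```text
20.55 q [-33.4698 -26.891   54.8971 -97.2823] yaw -128.55030005789467 along y 50.48514079162227 along -x -20.35109141681894 tipz 0.21829183720305811 F y,-x,z 2.0133486366928506 -6.671141957172357 -3.2020416893768555 T 0.30008147081436115 Mz 0.11599514774949155 sum 0.4160766185638527
```

drive_tool(
  commands=[
    [[0,-3.66,0.95,0.22,0,0,4],[0,-3.66,0.95,0.22,0,0,4]],
  ],
)

```text
clock: 20.75
position: [0.5143, -0.0962, 0.282]
eef_rot: [[0.687, -0.726, 0.006], [-0.726, -0.687, -0.005], [0.007, -0.001, -1.0]]
wrist_force: [5.1, -8.1, -5.0]
opening: 0.007
gripper_force: 4.5
```

```bash
python3 w.py
```

```text
20.75 q [ -35.6252  -27.9743   54.8195 -104.2523] yaw -136.5701999312731 along y 50.08736165615899 along -x -21.386672836085506 tipz 0.218031083641766 F y,-x,z 1.8461590217277128 -9.353206322405962 -5.017135431477869 T 0.4369223529456026 Mz 0.14294858557985687 sum 0.5798709385254595
```

drive_tool(
  commands=[
    [[0,-3.66,0.95,0.22,0,0,4],[0,-3.66,0.95,0.22,0,0,4]],
  ],
)

```text
clock: 20.95
position: [0.508, -0.0926, 0.2817]
eef_rot: [[0.579, -0.815, 0.006], [-0.815, -0.579, -0.006], [0.008, -0.001, -1.0]]
wrist_force: [4.3, -9.4, -5.5]
opening: 0.005
gripper_force: 5.4
```

```bash
python3 w.py
```

```text
20.95 q [ -37.8775  -29.1194   54.8589 -111.2688] yaw -144.59470887269873 along y 49.75522011039195 along -x -21.92828265513162 tipz 0.21767108163683135 F y,-x,z 1.908235993313153 -10.101275507788175 -5.505860300119817 T 0.471517236285463 Mz 0.09288415851862358 sum 0.5644013948040866
```

Resistance is rising (about 0.57); I continue with finer steps.

drive_tool(
  commands=[
    [[0,-1.83,0.48,0.1,0,0,2],[0,-1.83,0.48,0.1,0,0,2]],
  ],
)

```text
clock: 21.15
position: [0.5051, -0.0905, 0.2815]
eef_rot: [[0.522, -0.853, 0.006], [-0.853, -0.522, -0.006], [0.009, -0.002, -1.0]]
wrist_force: [4.7, -11.2, -5.0]
opening: 0.009
gripper_force: 5.8
```

```bash
python3 w.py
```

```text
21.15 q [ -39.0225  -29.714    54.9153 -114.7143] yaw -148.52600424326891 along y 49.5828049172867 along -x -22.182731466024887 tipz 0.21750000517013557 F y,-x,z 1.8184646317833812 -11.994698846985733 -5.046529705687789 T 0.566748325150205 Mz 0.16502030534262696 sum 0.7317686304928319
```

drive_tool(
  commands=[
    [[0,-0.65,0.17,0,0,0,0.7],[0,-0.65,0.17,0,0,0,0.7]],
  ],
)

```text
clock: 21.35
position: [0.5042, -0.0898, 0.2814]
eef_rot: [[0.502, -0.865, 0.006], [-0.865, -0.502, -0.007], [0.009, -0.002, -1.0]]
wrist_force: [4.2, -11.8, -5.4]
opening: 0.006
gripper_force: 5.9
```

```bash
python3 w.py
```

```text
21.35 q [ -39.419   -29.9211   54.9477 -115.9079] yaw -149.886716269878 along y 49.57223835467451 along -x -22.264029688328087 tipz 0.2174493894769146 F y,-x,z 2.308163471507798 -12.213157977653173 -5.357689425975953 T 0.5679274093610609 Mz 0.14183312345427856 sum 0.7097605328153395
```

Resistance is ≈ 0.71 N m, twice the free value: firm. I back off and leave it.

drive_tool(
  commands=[
    [[0,1.5,0,0,0,0,0],[0,3,0,0,0,0,0],[0,4,0,0,0,0,0],[0,0,0,-15,0,0,0],[0,0,0,-25,0,0,0],[0,0,0,-40,0,0,0],[0,0,0,-40,0,0,0],[0,0,40,0,0,0,0],[0,0,40,0,0,0,0],[0,30,30,0,0,0,0],[0,40,0,0,0,0,0],[0,40,0,0,0,0,0],[0,40,0,0,0,0,0],[0,0,0,0,0,0,0],[0,0,0,0,0,0,0]],
  ],
)

```text
clock: 22.85
position: [0.4872, -0.2794, 0.4007]
eef_rot: [[0.502, -0.865, -0.001], [-0.865, -0.502, -0.0], [0.0, 0.001, -1.0]]
wrist_force: [-0.9, -0.3, 0.4]
opening: 0.003
gripper_force: 0.0
```

```bash
python3 w.py; python3 - <<'E'
from h import *
a=bot.get_image("scene");b=bot.get_image("top")
cv2.imwrite("pics/c9.png",np.hstack([cv2.resize(a[145:285,200:320],(400,467),interpolation=cv2.INTER_CUBIC),cv2.resize(b[150:270,265:365],(389,467),interpolation=cv2.INTER_CUBIC)]))
E
```

```text
22.85 q [ -18.9187  -23.9183   71.0409 -101.9476] yaw -149.86727122796702 along y 160.15085043900643 along -x -175.35003209920416 tipz 0.33670887314114406 F y,-x,z 0.9434771371227815 0.18022574375087855 0.37305931740733816 T -0.1941579927027535 Mz -0.004669429467646718 sum -0.19882742217040023
```

View pics/c9.png

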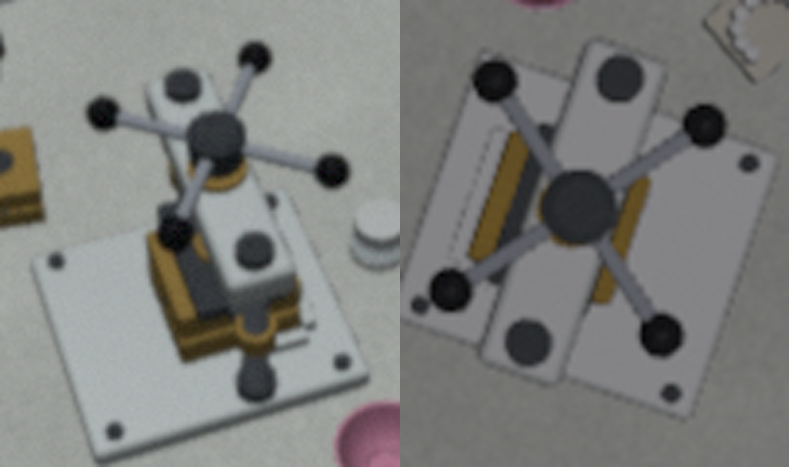

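The flask is still home and square with the plate down on it, the jar, bowl and model are undisturbed, and the arm is clear.

```bash
python3 -c "from bench import bot; print(bot.sign_off())"
```

```text
the job is handed in; nothing more can be done
None
```

The job is handed in at about 23 s: the flask was pushed home against the back stop, square between the guides, and the plate was wound down with two spokes until the wheel took about 0.71 N m (about twice free), then left clamped, with the jar, stone model and bowl left alone.

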